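Lock the coil winder's shaft with its slotted disc and bar

ROBOT

A 6-joint arm with a two-finger parallel gripper is mounted at the origin on a cart in front of the work surface, level with it; the furniture and walls round the work are solid. World frame = base frame: x ahead of the robot, y to its left, z up, the work surface at z = 0. Lengths are in m, angles in rad, forces in N, time in s.
With the tool pointing down it reaches from about 0.3 to 0.825 m from the base axis. Payload 5.4 kg.
Tool frame: the origin (TCP) lies midway between the tips of the shut fingers; the grasp point (between the pads) lies 19 mm behind it; z points along the fingers, y is the direction in which the jaws open and shut (so a half turn about z gives the same grasp; the last joint's range is limited). The gripper opens to 92 mm and grips with 3 to 60 N. Pads are 20 mm wide; open, the fingers measure 128 mm over their backs; the gripper's body (75 mm by 189 mm) begins 69 mm behind the grasp point.
Start: joints at [1.025, 0.158, 1.597, -0, 1.386, -0.21], TCP at [0.189, 0.543, 0.215] pointing down, gripper open.
Joint ranges: [-2.91, 2.91], [-0.94, 2.29], [0.18, 2.7], [-1.29, 4.43], [0.17, 2.64], [-3, 3]. Speed limits (rad/s): [2.57, 2.57, 3.14, 3.14, 3.14, 3.14].

INTERFACE

Orientations are given as a unit quaternion [w, x, y, z].
In Python, from cell import sensors, optics, r gives the robot as it stands. The module is installed in compiled form; this text tells all that it offers.
- The arm moves only by the tool jog_arm, never from a script. Its argument "moves" is a list of rows, each an object with "xyz": the shift along the tool's x, y, z in m, a list of three; "spin": the turn about the tool's z in degrees; "gripper": the closure, from 0 (fully open) to 1 (shut). A call has 1 to 10 rows; each row shifts and turns the commanded pose from where the row before left it, along the tool's axes as they then stand; what a row does not reach is not made up. A row lasts 1/12 s, in which the tool goes at most 41.7 mm and 7.16 degrees, less where a joint would pass 70% of its speed; a pose out of reach is approached as far as the arm can. A call with a gripper value outside its range is refused whole. The fingers move at their own pace and stop on an object; the grip force is fixed at half the most. Time passes only in rows, so rows that do not move let the fingers close. It gives the time, the measured TCP pose, the force and the opening at its end, in the units of the state.
- sensors.sense(): the state, without advancing time (a new reading comes with each control period).
- optics.capture(name): name is "side" or "top" or "wrist"; returns a dict with "image" (400x640x3 uint8, blue, green, red), "camera_matrix" (3x3 intrinsics, pixels), "rvec" (rotation vector, rad) and "tvec" (3), from world to camera coordinates, as OpenCV has them. Camera axes: x right, y down, z forward; pixel columns grow to the right and rows downward; lengths in m; the calibration is good to about 2 mm. A picture is of the moment at which its call begins. There is no depth.
- r.finish_job(): hands the job in, once; it reports no verdict.
The state is a dict: "clock": time; "q": joint angles; "dq": joint speeds; "joint_torque": joint torques, N m; "ee_pos": TCP position; "tcp_rot": TCP orientation; "ft_force": force on the tool from outside, world axes, zero at the start; "moment": the same for the moment, N m; "opening": finger opening in m.
Only numpy, scipy, OpenCV 4.12 (cv2) and the standard library are available. Lean on these libraries where they do the work, as an engineer would, in place of code of your own. Each camera call takes 0.05 s, during which the arm holds its last target.

TASK

Lock the shaft of the coil winder: with the fingertips push a drive pin round until the disc's slot lines up with the lock bar, and then push the bar by its upright end plate all the way home, through the disc and into the keeper behind it. Only push: do not pinch or lift the disc's pins, the plate or the bar. Leave the loose tools and parts round the winder where they are.

Things in the scene. Friction and masses are not known exactly. Their poses are not given: they have to be found in the camera images.
- winder: Coil winder, fixed to the table: grey housing 155 x 104 x 36 mm high with a low bobbin on its -y side. Origin on the table (z = 0) right under the disc's vertical axis; x is the direction in which the bar is pushed, z up. The bar's support rail runs from x = -206 to -44 mm, 22 mm wide, top 43.5 mm above the table. Only the two pins and the push plate stand higher than 63 mm.
- guide (a point): Middle of the rear end of the bar's guide, at its roof, 63 mm above the table, 80 mm behind (-x of) the disc's axis. The guide is a roofed aluminium bracket on the housing, 36 mm long, 38 mm wide.
- keeper (a point): Middle of the far end of the keeper, at its roof, 63 mm above the table, 60 mm past (+x of) the disc's axis. The keeper is a roofed bracket like the guide, 16 mm long, 38 mm wide, with a 19 mm wide opening for the bar.
- lock_disc (a joint): Angle of the slotted steel disc about its vertical axis, growing anticlockwise seen from above. The slot lies along the bar at 0 and at every whole multiple of pi (half turns are alike). It turns freely without end stops and stays where it is left (friction: about 2 to 3 N at a pin).
- slot (a point): Centre of the disc, on the slot's floor, 42 mm above the table. Its x axis runs along the slot. The disc has a diameter of 76 mm, its top is at 58 mm; the slot goes right across it, is 18 mm wide, 16 mm deep, open at the top, with flared mouths (28 mm wide at the rim).
- pin_a (a point): Centre of the top end of one upright steel drive pin of the disc: diameter 10 mm, standing from 58 to 100 mm above the table, 26 mm from the disc's axis, square to the slot (on the disc's +y side).
- pin_b (a point): Centre of the top end of the other drive pin, like pin_a, opposite it across the disc (on its -y side).
- lock_bar: Loose steel lock bar (about 0.3 kg) on the rail, in the guide: 14 mm wide, 12 mm high, round nose 140 mm ahead (+x) of the origin, which lies on its underside (43.5 mm above the table) below the push plate's front face. It starts pulled back, nose just short of the disc, and slides about 110 mm with 1 to 4 N; it is home when the plate meets the guide's rear end.
- bar_tip (a point): The foremost point of the bar's nose, at mid height, on its centre line. With the bar home it lies 60 mm ahead (+x) of the disc's axis, level with the far face of the keeper.
- plate_top (a point): Middle of the top edge of the push plate at the bar's rear end: upright, 10 mm thick along x, 44 mm wide, from 43.5 to 93.5 mm above the table. x is along the bar, towards its nose.
- flux_tin: Bystander: round tin 53 mm across, 22 mm high, beside the rail. Origin under its centre.
- cell_green: Bystander: green battery cell 45 x 10 mm, lying beside the rail. Origin under its centre.
- cell_grey: Bystander: grey battery cell 45 x 10 mm, lying beside the housing. Origin under its centre.
- screwdriver_2: Bystander: green-handled screwdriver 128 x 25 x 22 mm, lying at the front of the table. Origin under its centre.
- tape_roll: Bystander: roll of tape 98 mm across, 48 mm high, at the left of the table. Origin under its centre.
- jar_1: Bystander: empty glass jar 66 mm across, 88 mm high, at the left of the table. Origin under its centre.

How it is judged:
By the outcome, as a careful person would: the job done as asked, in the order asked, and still so for the second after the job is handed in, with the robot touching nothing.
It also fails if it takes over 48 s, if anything falls off the work surface, if the arm or the gripper's body presses on something with over 40 N, if the wrist force passes 120 N, or if a joint passes its speed limit or range.

## Working session

There is one attempt and no reset: what is moved stays moved. The work goes in short steps, Python scripts to look and compute and a tool call to move; the robot and the scene stay as the last step left them, time stands still between calls to the robot, and variables do not carry over. Pictures are saved under pics/ and viewed, and the job is handed in when it is done.

Besides the shell and the picture viewer there is one more tool, called after "Request:" as name(argument=value, ...) on one line, values as JSON. jog_arm: Moves the arm, as the interface text tells. Its arguments: {"type":"object","properties":{"moves":{"type":"array","items":{"type":"object","properties":{"xyz":{"type":"array","items":{"type":"number"}},"spin":{"type":"number"},"gripper":{"type":"number"}}}}},"required":["moves"]}

```bash
mkdir -p pics
cat > h.py <<'E'
import cv2,numpy as np
from cell import sensors,optics,r
def cap(n,f):
    d=optics.capture(n); cv2.imwrite('pics/'+f,d['image']); return d
def ray(d,uv,z):
    K=np.array(d['camera_matrix'],float);R=cv2.Rodrigues(np.array(d['rvec'],float))[0];t=np.array(d['tvec'],float).ravel()
    c=-R.T@t; v=R.T@np.linalg.inv(K)@np.array([uv[0],uv[1],1.]); return c+v*(z-c[2])/v[2]
def proj(d,p):
    return cv2.projectPoints(np.array(p,float).reshape(-1,1,3),np.array(d['rvec'],float),np.array(d['tvec'],float),np.array(d['camera_matrix'],float),None)[0].reshape(-1,2)
E
python3 - <<'E'
from h import *
import pickle
D={}
for n in('top','side','wrist'): D[n]=cap(n,n+'0.png')
pickle.dump(D,open('d0.pkl','wb'))
s=sensors.sense()
for k,v in s.items(): print(k,np.round(v,3))
for n in D: print(n, np.round(-cv2.Rodrigues(np.array(D[n]['rvec'],float))[0].T@np.array(D[n]['tvec']).ravel(),3))
E
```

```text
clock 0.15
q [ 1.025  0.159  1.598 -0.     1.386 -0.21 ]
dq [ 0.    -0.001 -0.004  0.001  0.002 -0.   ]
joint_torque [ 0.0000e+00 -3.8592e+01 -3.2243e+01  7.0000e-02  3.5000e-02 -0.0000e+00]
ee_pos [0.189 0.542 0.214]
tcp_rot [-0.     0.167  0.986 -0.001]
ft_force [0.32  0.969 0.094]
moment [-0.009 -0.001  0.   ]
opening 0.092
top [0.474 0.059 0.995]
side [ 0.478 -0.688  0.539]
wrist [0.112 0.57  0.382]
```

View pics/top0.png

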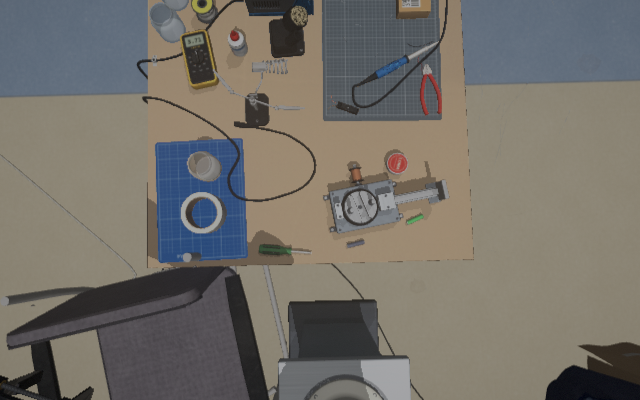

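View pics/side0.png

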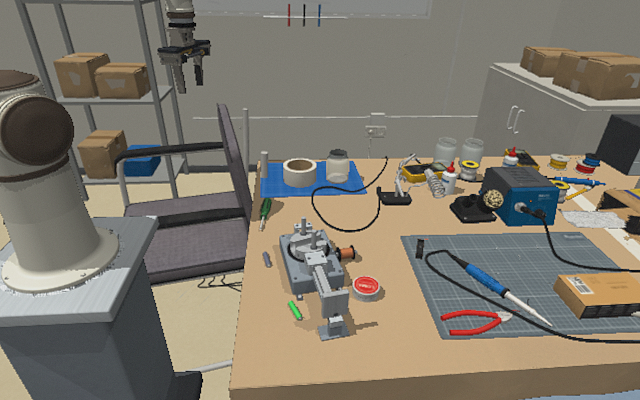

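View pics/wrist0.png

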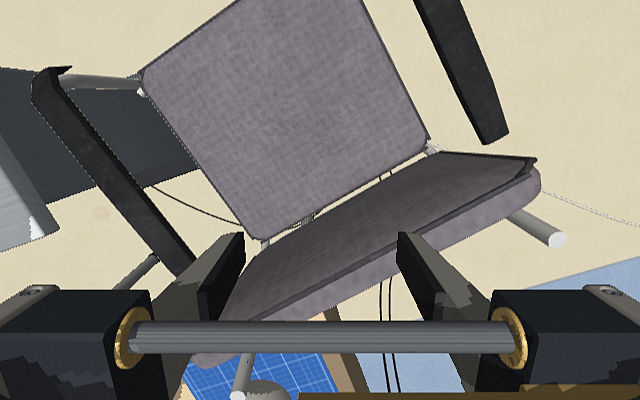

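Run:
```python
from h import *
import pickle
D=pickle.load(open('d0.pkl','rb'))
t=D['top']['image'][140:260,310:470]; cv2.imwrite('pics/topz.png',cv2.resize(t,None,fx=5,fy=5,interpolation=cv2.INTER_CUBIC))
t=D['side']['image'][205:345,245:405]; cv2.imwrite('pics/sidez.png',cv2.resize(t,None,fx=4,fy=4,interpolation=cv2.INTER_CUBIC))
for uv in [(360,207),(440,190),(404,163)]: print(ray(D['top'],uv,.06).round(3))
```

```text
[ 0.518 -0.046  0.06 ]
[ 0.552 -0.235  0.06 ]
[ 0.618 -0.153  0.06 ]
```

View pics/topz.png

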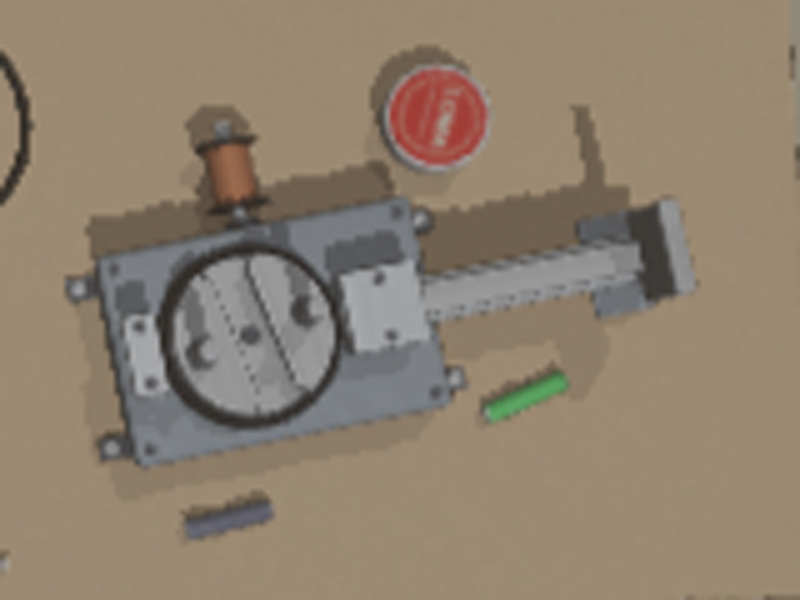

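View pics/sidez.png

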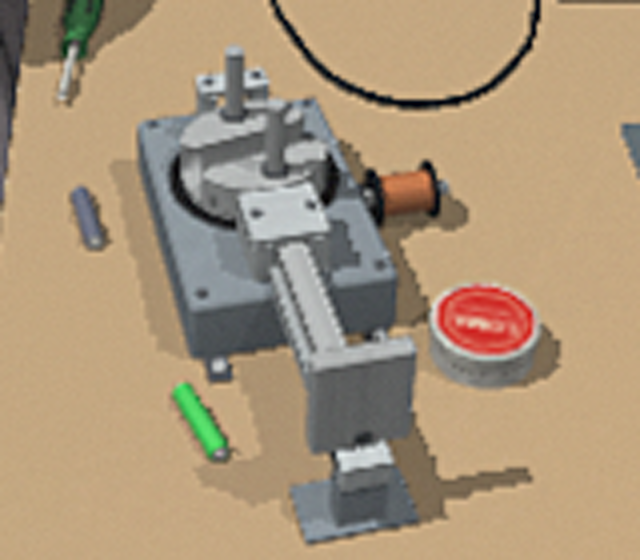

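```bash
cat > fit.py <<'E'
from h import *
import pickle
from scipy.optimize import least_squares
D=pickle.load(open('d0.pkl','rb'));d=D['top']
f=lambda a:(np.array(a,float)+.5)/5-.5+[310,140]
# image left=+x_w ; image up = -y_w
P=[[-44,-19,63],[-80,-19,63],[-80,19,63],[-44,19,63],[60,-19,63],[44,-19,63],[44,19,63],[60,19,63],[0,0,58]]
U=f([[342,273],[410,262],[428,340],[357,352],[123,318],[153,313],[165,390],[137,395],[252,335]])
P=np.array(P)/1000
def W(p,P):
    c,s=np.cos(p[2]),np.sin(p[2]); return np.array(P)@np.array([[c,s,0],[-s,c,0],[0,0,1]])+[p[0],p[1],0]
if __name__=='__main__':
    s=least_squares(lambda p:(proj(d,W(p,P))-U).ravel(),[.518,-.046,1.75],x_scale=[.01,.01,.1])
    print(s.x,np.abs(s.fun).reshape(-1,2).round(1).tolist())
    p=s.x;np.save('p.npy',p)
    # plate
    c,sn=np.cos(p[2]),np.sin(p[2])
    for uv in f([[662,200],[680,200],[675,297],[693,292]]):
        w=ray(d,uv,.0935)-[p[0],p[1],0]; print('plate',(c*w[0]+sn*w[1])*1e3,(-sn*w[0]+c*w[1])*1e3)
    for uv in f([[203,275],[260,410],[248,258],[312,388]]):
        w=ray(d,uv,.058)-[p[0],p[1],0]; print('slot',(c*w[0]+sn*w[1])*1e3,(-sn*w[0]+c*w[1])*1e3)
    for th in map(np.radians,[-110,]):pass
    for n,off,k,sz in(('top',(310,140),5,(120,160)),('side',(245,205),4,(140,160))):
        im=cv2.resize(D[n]['image'][off[1]:off[1]+sz[0],off[0]:off[0]+sz[1]],None,fx=k,fy=k,interpolation=cv2.INTER_CUBIC)
        th=np.arange(0,2*np.pi,.2)
        circ=np.c_[38*np.cos(th),38*np.sin(th),58+0*th]/1e3
        for Q,col in((P,(0,0,255)),(circ,(0,255,0)),(np.array([[-190,22,93.5],[-190,-22,93.5],[-200,22,93.5],[-200,-22,93.5],[-44,0,43.5]])/1e3,(255,0,255))):
            for u in proj(D[n],W(p,Q)): cv2.circle(im,tuple(int(v) for v in ((u+.5-off)*k)),2,col,-1)
        cv2.imwrite(f'pics/ov_{n}.png',im)
E
python3 fit.py
```

```text
[ 0.51950995 -0.04668755  1.73554979] [[0.7, 0.3], [0.8, 0.4], [0.5, 0.0], [0.4, 0.5], [0.7, 0.2], [0.0, 0.5], [0.8, 0.2], [0.4, 0.5], [0.1, 0.4]]
plate -189.25664079271934 -22.698891770374537
plate -197.2401566583618 -21.147428907074634
plate -185.69900216520585 21.365780372680213
plate -194.13670338137274 20.705687683887213
slot 17.426274476561293 -31.159237101385816
slot 3.7478232209083995 35.82870611707773
slot -4.848278886493849 -34.9731520414321
slot -22.105433545969923 30.409500469340834
```

```bash
python3 -c "
import cv2,numpy as np
a=cv2.imread('pics/ov_top.png');b=cv2.imread('pics/ov_side.png')
b=cv2.resize(b,(640,560))[:, :480]
a=cv2.resize(a,None,fx=1,fy=1)
cv2.imwrite('pics/ova.png',a)"
```

```text
(no output)
```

View pics/ov_top.png

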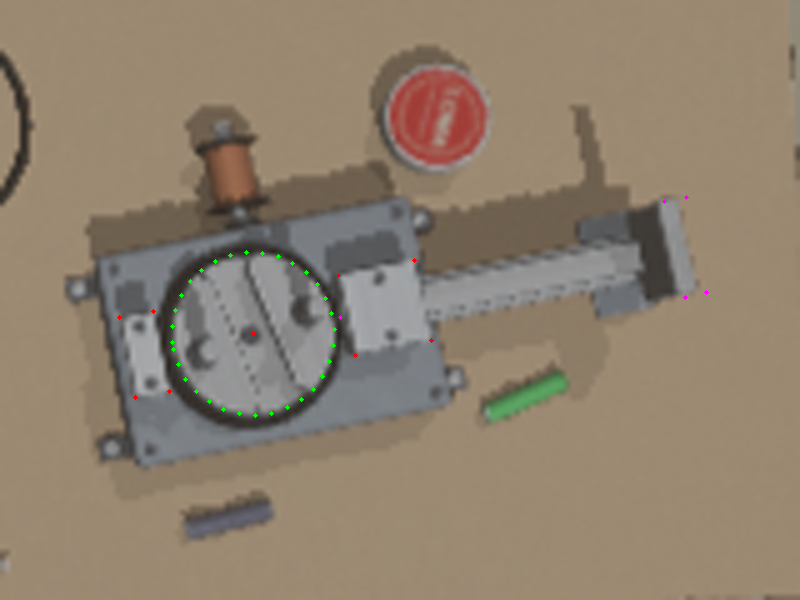

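View pics/ov_side.png

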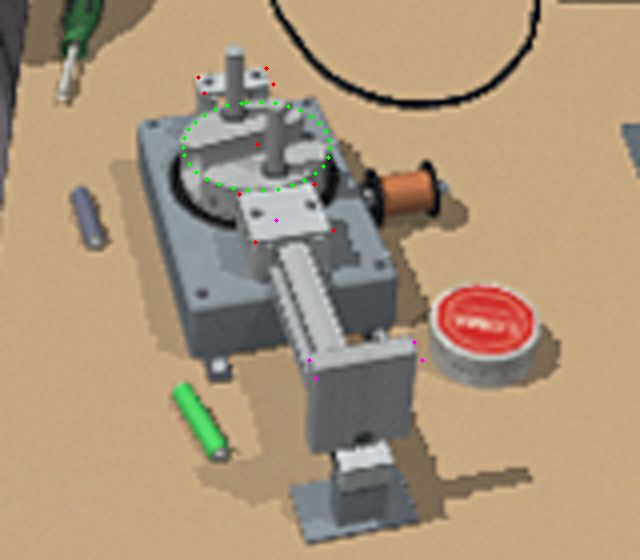

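```bash
cat > go.py <<'E'
from h import *
import sys
from scipy.spatial.transform import Rotation as Ro
p=np.load('p.npy')
def tgt(x,y,z,ang,quiet=False):
    """winder mm target, ang=tool x heading in winder deg; prints tool-frame delta(mm) at present orientation, spin deg"""
    s=sensors.sense();q=s['tcp_rot'];R=Ro.from_quat([q[1],q[2],q[3],q[0]]).as_matrix()
    c,sn=np.cos(p[2]),np.sin(p[2]);x,y=x/1e3,y/1e3
    w=np.array([p[0]+c*x-sn*y,p[1]+sn*x+c*y,z/1e3])
    a=np.degrees(np.arctan2(R[1,0],R[0,0]));e=np.asarray(s['ee_pos'])
    print('clock',round(s['clock'],2),'F',np.round(s['ft_force'],1),'ee',np.round(e,4),'a_w',round(a,2),'open',s['opening'])
    print('winder now',(np.array([[c,sn],[-sn,c]])@(e[:2]-p[:2])*1e3).round(1),'z',round(e[2]*1e3,1),'head',round((a-np.degrees(p[2])+180)%360-180,1))
    print('delta tool mm',(R.T@(w-e)*1e3).round(1),'spin',round((a-(ang+np.degrees(p[2]))+180)%360-180,1))
tgt(*map(float,sys.argv[1:5]))
E
python3 go.py 31.4 -20.5 170 -77
```

```text
clock 0.15 F [0.3 1.  0.1] ee [0.1892 0.5425 0.2139] a_w 160.76 open 0.09188530044955782
winder now [635.3 229.2] z 213.9 head 61.3
delta tool mm [-508.9 -410.    44.3] spin 138.3
```

Request:
jog_arm(moves=[{"xyz": [-0.025, -0.02, 0], "gripper": 1}, {"xyz": [-0.025, -0.02, 0], "gripper": 1}, {"xyz": [-0.025, -0.02, 0], "gripper": 1}, {"xyz": [-0.025, -0.02, 0], "gripper": 1}, {"xyz": [-0.025, -0.02, 0], "gripper": 1}, {"xyz": [-0.025, -0.02, 0], "gripper": 1}, {"xyz": [-0.025, -0.02, 0], "gripper": 1}, {"xyz": [-0.025, -0.02, 0], "gripper": 1}, {"xyz": [-0.025, -0.02, 0], "gripper": 1}, {"xyz": [-0.025, -0.02, 0], "gripper": 1}])

```text
validation failed for argument at $.mo...
```

Request:
jog_arm(moves=[{"xyz": [-0.025, -0.02, 0], "gripper": 1}, {"xyz": [-0.025, -0.02, 0], "gripper": 1}, {"xyz": [-0.025, -0.02, 0], "gripper": 1}, {"xyz": [-0.025, -0.02, 0], "gripper": 1}, {"xyz": [-0.025, -0.02, 0], "gripper": 1}, {"xyz": [-0.025, -0.02, 0], "gripper": 1}, {"xyz": [-0.025, -0.02, 0], "gripper": 1}, {"xyz": [-0.025, -0.02, 0], "gripper": 1}, {"xyz": [-0.025, -0.02, 0], "gripper": 1}, {"xyz": [-0.008, -0.01, 0], "gripper": 1}])

```text
validation failed for argument at $.mo...
```

Request:
jog_arm(moves=[{"spin": 7, "gripper": 1}, {"spin": 7, "gripper": 1}, {"spin": 7, "gripper": 1}, {"spin": 7, "gripper": 1}, {"spin": 7, "gripper": 1}, {"spin": 7, "gripper": 1}, {"spin": 7, "gripper": 1}, {"spin": 7, "gripper": 1}, {"spin": 7, "gripper": 1}, {"spin": 7, "gripper": 1}])

```text
validation failed for argument at $.mo...
```

Request:
jog_arm(moves=[{"spin": 7, "gripper": 1}, {"spin": 7, "gripper": 1}, {"spin": 7, "gripper": 1}, {"spin": 7, "gripper": 1}, {"spin": 7, "gripper": 1}, {"spin": 7, "gripper": 1}, {"spin": 7, "gripper": 1}, {"spin": 7, "gripper": 1}, {"spin": 7, "gripper": 1}, {"spin": 5, "gripper": 1}])

```text
validation failed for argument at $.mo...
```

```bash
python3 go.py 31.4 -20.5 170 -77; python3 -c "
from h import *
cap('wrist','w1.png');cap('side','s1.png')"
```

```text
clock 0.15 F [0.3 1.  0.1] ee [0.1892 0.5425 0.2139] a_w 160.76 open 0.09188530044955782
winder now [635.3 229.2] z 213.9 head 61.3
delta tool mm [-508.9 -410.    44.3] spin 138.3
```

View pics/w1.png

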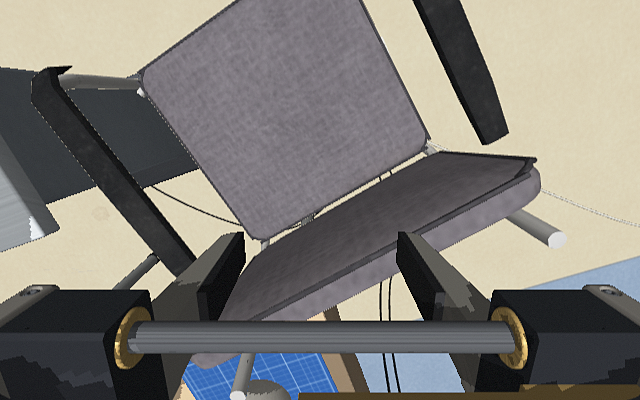

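View pics/s1.png

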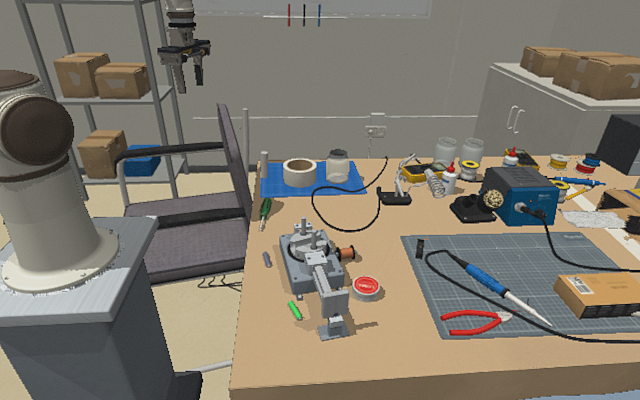

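Request:
jog_arm(moves=[{"xyz": [-0.025, -0.02, 0.0], "spin": 0.0, "gripper": 1.0}])

```text
clock: 0.33
ee_pos: [0.2047, 0.5178, 0.2143]
tcp_rot: [-0.001, 0.165, 0.986, 0.001]
ft_force: [0.0, -0.8, 0.9]
opening: 0.0873
```

Request:
jog_arm(moves=[{"xyz": [-0.025, -0.02, 0.0], "spin": 0.0, "gripper": 1.0}, {"xyz": [-0.025, -0.02, 0.0], "spin": 0.0, "gripper": 1.0}, {"xyz": [-0.025, -0.02, 0.0], "spin": 0.0, "gripper": 1.0}, {"xyz": [-0.025, -0.02, 0.0], "spin": 0.0, "gripper": 1.0}, {"xyz": [-0.025, -0.02, 0.0], "spin": 0.0, "gripper": 1.0}, {"xyz": [-0.025, -0.02, 0.0], "spin": 0.0, "gripper": 1.0}, {"xyz": [-0.025, -0.02, 0.0], "spin": 0.0, "gripper": 1.0}, {"xyz": [-0.025, -0.02, 0.0], "spin": 0.0, "gripper": 1.0}, {"xyz": [-0.025, -0.02, 0.0], "spin": 0.0, "gripper": 1.0}, {"xyz": [-0.025, -0.02, 0.0], "spin": 0.0, "gripper": 1.0}])

```text
clock: 1.17
ee_pos: [0.3771, 0.2431, 0.2147]
tcp_rot: [0.0, 0.167, 0.986, 0.0]
ft_force: [1.6, 1.5, -0.0]
opening: 0.0205
```

Request:
jog_arm(moves=[{"xyz": [-0.025, -0.02, 0.0], "spin": 0.0, "gripper": 1.0}, {"xyz": [-0.025, -0.02, 0.0], "spin": 0.0, "gripper": 1.0}, {"xyz": [-0.025, -0.02, 0.0], "spin": 0.0, "gripper": 1.0}, {"xyz": [-0.025, -0.02, 0.0], "spin": 0.0, "gripper": 1.0}, {"xyz": [-0.025, -0.02, 0.0], "spin": 0.0, "gripper": 1.0}, {"xyz": [-0.025, -0.02, 0.0], "spin": 0.0, "gripper": 1.0}, {"xyz": [-0.025, -0.02, 0.0], "spin": 0.0, "gripper": 1.0}, {"xyz": [-0.025, -0.02, 0.0], "spin": 0.0, "gripper": 1.0}, {"xyz": [-0.025, -0.02, 0.0], "spin": 0.0, "gripper": 1.0}, {"xyz": [-0.009, -0.01, 0.0], "spin": 0.0, "gripper": 1.0}])

```text
clock: 2.0
ee_pos: [0.5364, -0.0151, 0.2144]
tcp_rot: [0.0, 0.168, 0.986, -0.0]
ft_force: [-0.1, -0.2, 0.2]
opening: 0.0007
```

Request:
jog_arm(moves=[{"xyz": [0.0, 0.0, 0.0], "spin": 7.0, "gripper": 1.0}, {"xyz": [0.0, 0.0, 0.0], "spin": 7.0, "gripper": 1.0}, {"xyz": [0.0, 0.0, 0.0], "spin": 7.0, "gripper": 1.0}, {"xyz": [0.0, 0.0, 0.0], "spin": 7.0, "gripper": 1.0}, {"xyz": [0.0, 0.0, 0.0], "spin": 7.0, "gripper": 1.0}, {"xyz": [0.0, 0.0, 0.0], "spin": 7.0, "gripper": 1.0}, {"xyz": [0.0, 0.0, 0.0], "spin": 7.0, "gripper": 1.0}, {"xyz": [0.0, 0.0, 0.0], "spin": 7.0, "gripper": 1.0}, {"xyz": [0.0, 0.0, 0.0], "spin": 7.0, "gripper": 1.0}, {"xyz": [0.0, 0.0, 0.0], "spin": 7.0, "gripper": 1.0}])

```text
clock: 2.83
ee_pos: [0.5345, -0.0113, 0.2145]
tcp_rot: [-0.0, 0.704, 0.71, -0.0]
ft_force: [0.4, -0.3, 1.1]
opening: 0.0005
```

Request:
jog_arm(moves=[{"xyz": [0.0, 0.0, 0.0], "spin": 7.0, "gripper": 1.0}, {"xyz": [0.0, 0.0, 0.0], "spin": 7.0, "gripper": 1.0}, {"xyz": [0.0, 0.0, 0.0], "spin": 7.0, "gripper": 1.0}, {"xyz": [0.0, 0.0, 0.0], "spin": 7.0, "gripper": 1.0}, {"xyz": [0.0, 0.0, 0.0], "spin": 7.0, "gripper": 1.0}, {"xyz": [0.0, 0.0, 0.0], "spin": 7.0, "gripper": 1.0}, {"xyz": [0.0, 0.0, 0.0], "spin": 7.0, "gripper": 1.0}, {"xyz": [0.0, 0.0, 0.0], "spin": 7.0, "gripper": 1.0}, {"xyz": [0.0, 0.0, 0.0], "spin": 7.0, "gripper": 1.0}, {"xyz": [0.0, 0.0, 0.0], "spin": 5.0, "gripper": 1.0}])

```text
clock: 3.67
ee_pos: [0.5345, -0.0113, 0.2145]
tcp_rot: [-0.0, 0.981, 0.195, -0.0]
ft_force: [-0.2, 0.1, 0.4]
opening: 0.0004
```

```bash
python3 go.py 31.4 -20.5 170 -77; python3 -c "
from h import *
import pickle
pickle.dump(cap('wrist','w2.png'),open('w2.pkl','wb'));cap('side','s2.png')"
```

```text
clock 3.67 F [-0.2  0.1  0.4] ee [ 0.5345 -0.0113  0.2145] a_w 22.46 open 0.0003864723009442119
winder now [ 32.4 -20.6] z 214.5 head -77.0
delta tool mm [-0.3  1.  44.5] spin 0.0
```

View pics/w2.png

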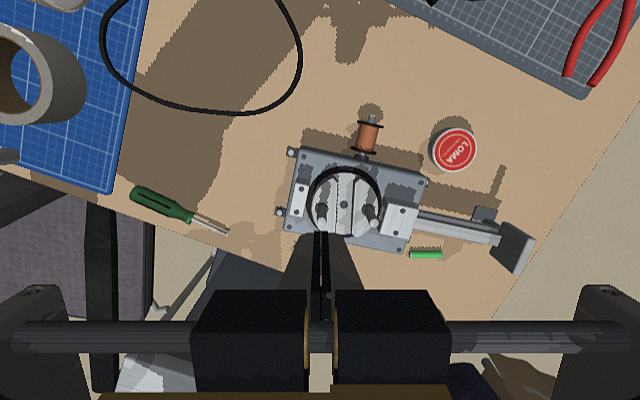

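View pics/s2.png

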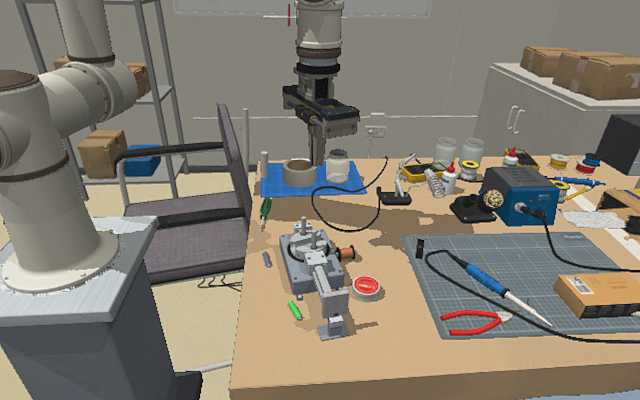

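Run:
```python
from h import *
from fit import W
import pickle
d=pickle.load(open('w2.pkl','rb'));p=np.load('p.npy')
off=np.array((270,140));k=5
im=cv2.resize(d['image'][140:260,270:430],None,fx=k,fy=k,interpolation=cv2.INTER_CUBIC)
th=np.arange(0,2*np.pi,.25)
Q=[(np.c_[38*np.cos(th),38*np.sin(th),58+0*th],(0,255,0))]
Q.append((np.array([[-44,-19,63],[-80,-19,63],[-80,19,63],[-44,19,63],[60,-19,63],[44,-19,63],[44,19,63],[60,19,63]]),(0,0,255)))
for a in (13,193):
    c,s=26*np.cos(np.radians(a)),26*np.sin(np.radians(a)); Q.append((np.array([[c,s,58],[c,s,100]]),(255,0,255)))
for q,col in Q:
    for u in proj(d,W(p,q/1e3)): cv2.circle(im,tuple(int(v) for v in ((u+.5-off)*k)),2,col,-1)
cv2.imwrite('pics/w2z.png',im)
```

```text
(no output)
```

View pics/w2z.png

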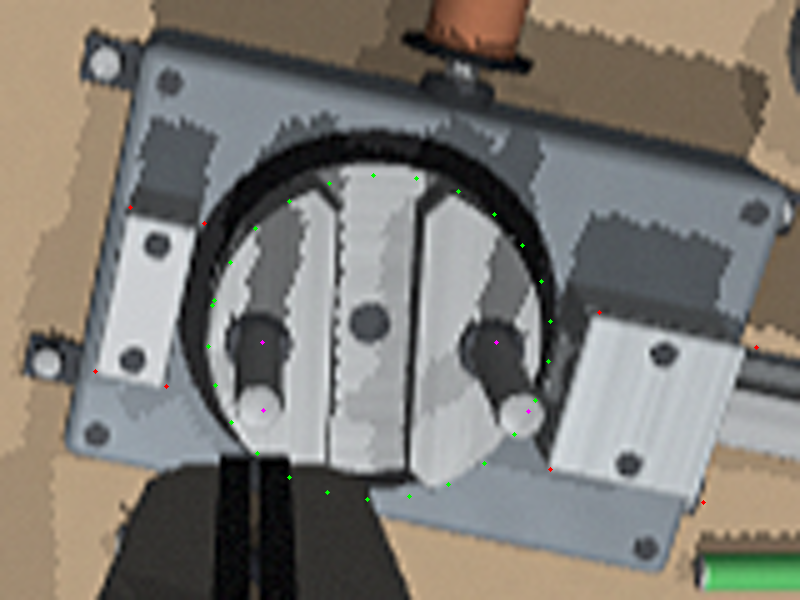

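Request:
jog_arm(moves=[{"xyz": [0.0, 0.001, 0.025], "spin": 0.0, "gripper": 1.0}, {"xyz": [0.0, 0.0, 0.025], "spin": 0.0, "gripper": 1.0}, {"xyz": [0.0, 0.0, 0.025], "spin": 0.0, "gripper": 1.0}, {"xyz": [0.0, 0.0, 0.025], "spin": 0.0, "gripper": 1.0}, {"xyz": [0.0, 0.0, 0.005], "spin": 0.0, "gripper": 1.0}, {"xyz": [0.0, 0.0, 0.0], "spin": 0.0, "gripper": 1.0}])

```text
clock: 4.27
ee_pos: [0.5335, -0.0122, 0.1078]
tcp_rot: [-0.001, 0.98, 0.198, -0.002]
ft_force: [-0.2, 0.3, 0.6]
opening: 0.0005
```

```bash
python3 go.py 31.4 -20.5 75 -77; python3 -c "
from h import *
d=cap('wrist','w3.png');e=cap('side','s3.png')
a=cv2.resize(d['image'][100:300,220:420],(400,400));b=cv2.resize(e['image'][150:290,220:360],(400,400))
cv2.imwrite('pics/c3.png',np.hstack([a,b]))"
```

```text
clock 4.27 F [-0.2  0.3  0.6] ee [ 0.5335 -0.0122  0.1078] a_w 22.87 open 0.0004897463523949416
winder now [ 31.7 -19.5] z 107.8 head -76.6
delta tool mm [ 1.   0.6 32.8] spin 0.4
```

View pics/c3.png

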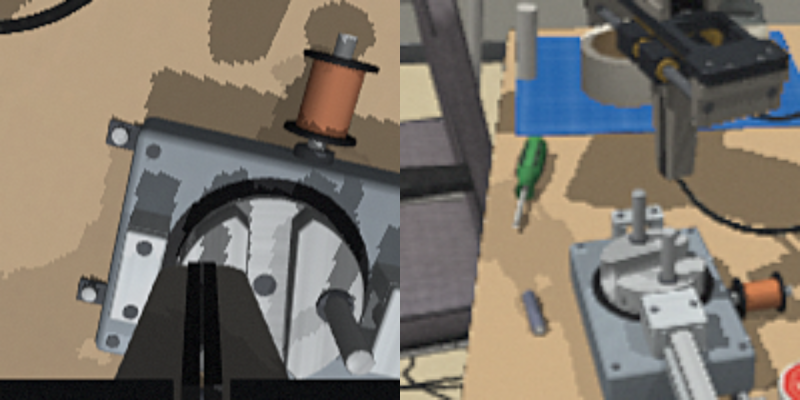

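```bash
python3 -c "
from h import *
import pickle
D=pickle.load(open('d0.pkl','rb'))
print(proj(D['side'],[[.5335,-.0122,.1078],[.52,-.047,.1],[.5335,-.0122,.0678]]))
e=cap('side','s4.png')
cv2.imwrite('pics/c4.png',cv2.resize(e['image'][110:290,220:400],(600,600)))"
```

```text
[[314.65710012 211.1985078 ]
 [309.15896389 223.95577685]
 [314.37326417 227.03601384]]
```

View pics/c4.png

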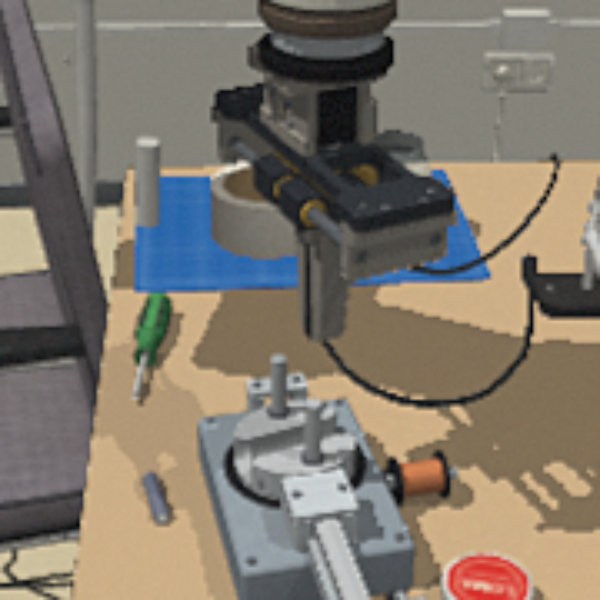

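Request:
jog_arm(moves=[{"xyz": [0.001, 0.0, 0.015], "spin": 0.0, "gripper": 1.0}, {"xyz": [0.0, 0.0, 0.016], "spin": 0.0, "gripper": 1.0}, {"xyz": [-0.003, 0.0, 0.0], "spin": 0.0, "gripper": 1.0}, {"xyz": [-0.003, 0.0, 0.0], "spin": 0.0, "gripper": 1.0}, {"xyz": [-0.003, 0.0, 0.0], "spin": 0.0, "gripper": 1.0}, {"xyz": [0.0, 0.0, 0.0], "spin": 0.0, "gripper": 1.0}])

```text
clock: 4.92
ee_pos: [0.5285, -0.0164, 0.0801]
tcp_rot: [0.001, 0.98, 0.197, 0.001]
ft_force: [-0.1, 0.6, 0.5]
opening: 0.0007
```

```bash
python3 go.py 28.7 -8.8 75 -77
```

```text
clock 4.92 F [-0.1  0.6  0.5] ee [ 0.5285 -0.0164  0.0801] a_w 22.75 open 0.000695867438668936
winder now [ 28.4 -13.8] z 80.1 head -76.7
delta tool mm [-4.8 -1.5  5.1] spin 0.3
```

Request:
jog_arm(moves=[{"xyz": [-0.002, -0.0005, 0.004], "spin": 0.0, "gripper": 1.0}, {"xyz": [-0.002, -0.0005, 0.0], "spin": 0.0, "gripper": 1.0}, {"xyz": [-0.0008, -0.0005, 0.0], "spin": 0.0, "gripper": 1.0}, {"xyz": [-0.0023, -0.0012, 0.0], "spin": -5.0, "gripper": 1.0}, {"xyz": [-0.0023, -0.0012, 0.0], "spin": -5.0, "gripper": 1.0}, {"xyz": [-0.0023, -0.0012, 0.0], "spin": -5.0, "gripper": 1.0}])

```text
clock: 5.42
ee_pos: [0.5156, -0.0159, 0.0747]
tcp_rot: [-0.0, 0.946, 0.325, 0.001]
ft_force: [2.0, 1.9, -2.1]
opening: 0.0006
```

```bash
python3 go.py 28.7 8.8 75 -62; python3 -c "
from h import *
d=cap('wrist','w5.png');e=cap('side','s5.png')
a=cv2.resize(d['image'][100:300,220:420],(400,400));b=cv2.resize(e['image'][170:290,240:360],(400,400))
cv2.imwrite('pics/c5.png',np.hstack([a,b]))"
```

```text
clock 5.42 F [ 2.   1.9 -2.1] ee [ 0.5156 -0.0159  0.0747] a_w 37.99 open 0.0005625598651744891
winder now [31.  -1.2] z 74.7 head -61.4
delta tool mm [-9.9 -2.8 -0.3] spin 0.6
```

View pics/c5.png

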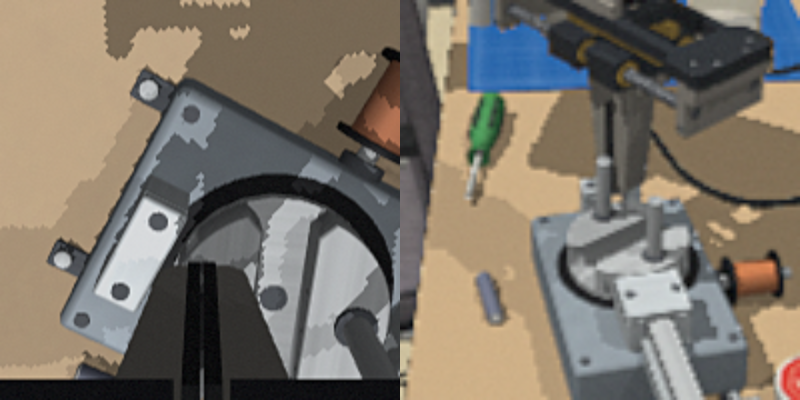

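Request:
jog_arm(moves=[{"xyz": [-0.0023, -0.0012, 0.0], "spin": -5.0, "gripper": 1.0}, {"xyz": [-0.0023, -0.0012, 0.0], "spin": -5.0, "gripper": 1.0}, {"xyz": [-0.0023, -0.0012, 0.0], "spin": -5.0, "gripper": 1.0}, {"xyz": [-0.0023, -0.0012, 0.0], "spin": -5.0, "gripper": 1.0}, {"xyz": [-0.0023, -0.0012, 0.0], "spin": -5.0, "gripper": 1.0}])

```text
clock: 5.93
ee_pos: [0.5028, -0.0198, 0.0747]
tcp_rot: [-0.001, 0.853, 0.521, 0.0]
ft_force: [-1.3, 5.0, 1.7]
opening: 0.0
```

Request:
jog_arm(moves=[{"xyz": [-0.0023, -0.0012, 0.0], "spin": -5.0, "gripper": 1.0}, {"xyz": [-0.0023, -0.0012, 0.0], "spin": -5.0, "gripper": 1.0}, {"xyz": [-0.0023, -0.0012, 0.0], "spin": -5.0, "gripper": 1.0}, {"xyz": [-0.0023, -0.0012, 0.0], "spin": -5.0, "gripper": 1.0}, {"xyz": [0.0, 0.0, 0.0], "spin": 0.0, "gripper": 1.0}])

```text
clock: 6.35
ee_pos: [0.4946, -0.0274, 0.0744]
tcp_rot: [-0.001, 0.75, 0.661, -0.0]
ft_force: [-0.9, 3.4, 1.3]
opening: 0.0003
```

```bash
python3 go.py 15 26 75 0; python3 -c "
from h import *
d=cap('wrist','w6.png');e=cap('side','s6.png')
a=cv2.resize(d['image'][100:300,220:420],(400,400));b=cv2.resize(e['image'][170:290,240:360],(400,400))
cv2.imwrite('pics/c6.png',np.hstack([a,b]))"
```

```text
clock 6.35 F [-0.9  3.4  1.3] ee [ 0.4946 -0.0274  0.0744] a_w 82.74 open 0.0003086786279483879
winder now [23.1 21.4] z 74.4 head -16.7
delta tool mm [-9.1 -2.1 -0.6] spin -16.7
```

View pics/c6.png

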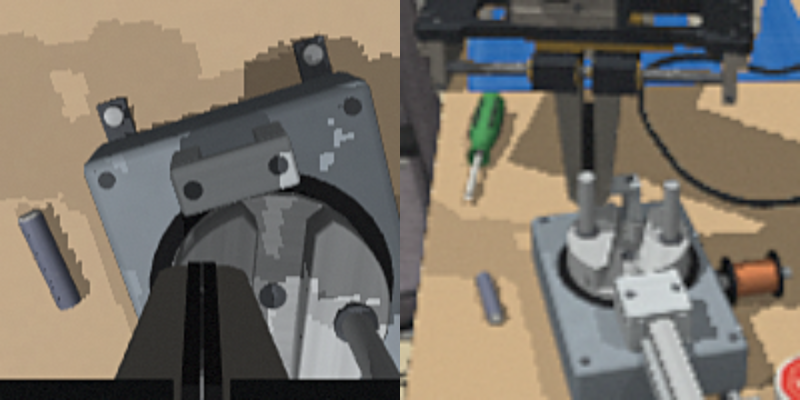

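Request:
jog_arm(moves=[{"xyz": [-0.0026, -0.001, 0.0], "spin": -5.0, "gripper": 1.0}, {"xyz": [-0.0026, -0.001, 0.0], "spin": -5.0, "gripper": 1.0}, {"xyz": [-0.0026, -0.001, 0.0], "spin": -5.0, "gripper": 1.0}, {"xyz": [-0.0008, -0.0002, 0.0], "spin": -1.7, "gripper": 1.0}, {"xyz": [0.0, 0.0, 0.0], "spin": 0.0, "gripper": 1.0}, {"xyz": [0.0, 0.0, 0.0], "spin": 0.0, "gripper": 1.0}])

```text
clock: 6.95
ee_pos: [0.4916, -0.0362, 0.0742]
tcp_rot: [-0.001, 0.648, 0.762, -0.0]
ft_force: [-2.4, 1.6, -0.9]
opening: 0.0008
```

```bash
python3 go.py 15 26 75 0
cat > disc.py <<'E'
from h import *
from fit import W
import sys
p=np.load('p.npy');tag=sys.argv[1]
out=[]
for n in ('top','wrist','side'):
    d=optics.capture(n)
    c=proj(d,W(p,[[0,0,.058]]))[0]
    h=int(30 if n!='wrist' else 45)
    x0,y0=(c-h).astype(int);y0=max(y0,0);k=400/(2*h)
    im=d['image'][y0:y0+2*h,x0:x0+2*h];im=cv2.resize(im,(400,400),interpolation=cv2.INTER_CUBIC)
    th=np.arange(0,6.28,.3)
    Q=[(np.c_[.038*np.cos(th),.038*np.sin(th),.058+0*th],(0,255,0)),([[0,.026,.1],[0,-.026,.1],[0,.026,.058],[0,-.026,.058]],(255,0,255)),([[.038,.009,.058],[-.038,.009,.058],[.038,-.009,.058],[-.038,-.009,.058]],(0,0,255))]
    for q,col in Q:
        for u in proj(d,W(p,q)): cv2.circle(im,tuple(int(v) for v in ((u+.5-[x0,y0])*k)),2,col,-1)
    out.append(im)
cv2.imwrite(f'pics/{tag}.png',cv2.resize(np.hstack(out[:2]),(800,400)));cv2.imwrite(f'pics/{tag}s.png',out[2])
E
python3 disc.py d1
```

```text
clock 6.95 F [-2.4  1.6 -0.9] ee [ 0.4916 -0.0362  0.0742] a_w 99.28 open 0.0008245084268862642
winder now [14.9 25.8] z 74.2 head -0.2
delta tool mm [ 0.1 -0.2 -0.8] spin -0.2
```

View pics/d1.png

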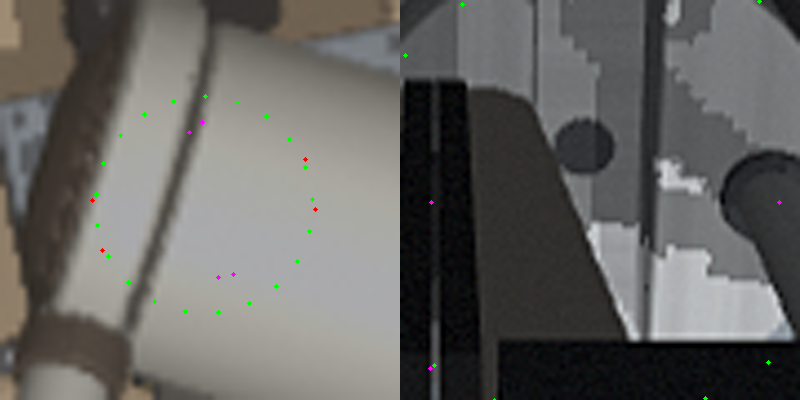

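View pics/d1s.png

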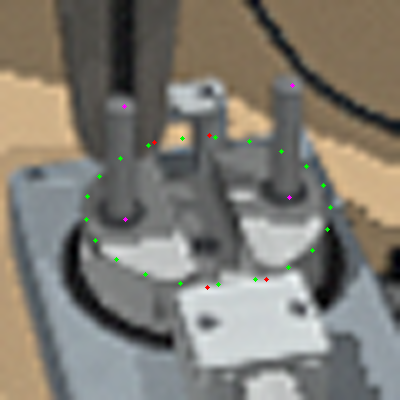

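Request:
jog_arm(moves=[{"xyz": [0.005, 0.0, 0.0], "spin": 0.0, "gripper": 1.0}, {"xyz": [0.005, 0.0, 0.0], "spin": 0.0, "gripper": 1.0}, {"xyz": [0.0, 0.0, -0.025], "spin": 0.0, "gripper": 1.0}, {"xyz": [0.0, 0.0, -0.03], "spin": 0.0, "gripper": 1.0}, {"xyz": [0.0, 0.0, -0.03], "spin": 0.0, "gripper": 1.0}, {"xyz": [-0.03, 0.0, -0.01], "spin": 0.0, "gripper": 1.0}, {"xyz": [-0.03, 0.0, 0.0], "spin": 0.0, "gripper": 1.0}, {"xyz": [-0.03, 0.0, 0.0], "spin": 0.0, "gripper": 1.0}, {"xyz": [-0.03, 0.0, 0.0], "spin": 0.0, "gripper": 1.0}, {"xyz": [0.0, 0.0, 0.0], "spin": 0.0, "gripper": 1.0}])

```text
clock: 7.93
ee_pos: [0.5116, -0.1497, 0.1707]
tcp_rot: [0.003, 0.648, 0.762, -0.001]
ft_force: [0.3, 0.2, 0.5]
opening: 0.0005
```

```bash
python3 go.py -224 0 140 0;python3 disc.py d2; python3 -c "
from h import *
cap('wrist','w7.png')"
```

```text
clock 7.93 F [0.3 0.2 0.5] ee [ 0.5116 -0.1497  0.1707] a_w 99.22 open 0.0004977691946530528
winder now [-100.3   24.7] z 170.7 head -0.2
delta tool mm [-123.5   25.1   31.3] spin -0.2
```

View pics/d2.png

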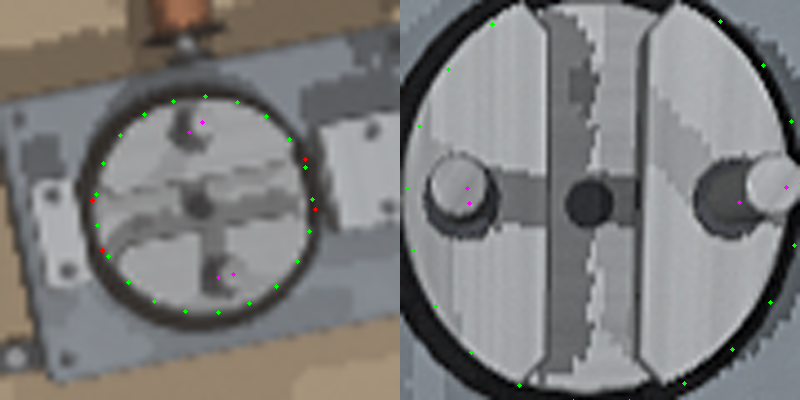

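View pics/w7.png

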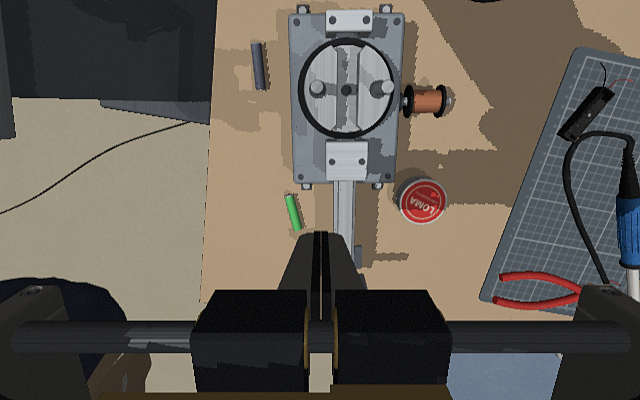

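Request:
jog_arm(moves=[{"xyz": [-0.025, 0.005, 0.0], "spin": 0.0, "gripper": 1.0}, {"xyz": [-0.025, 0.005, 0.0], "spin": 0.0, "gripper": 1.0}, {"xyz": [-0.025, 0.005, 0.0], "spin": 0.0, "gripper": 1.0}, {"xyz": [-0.025, 0.005, 0.0], "spin": 0.0, "gripper": 1.0}, {"xyz": [-0.025, 0.005, 0.0], "spin": 0.0, "gripper": 1.0}, {"xyz": [0.0, 0.0, 0.025], "spin": 0.0, "gripper": 1.0}, {"xyz": [0.0, 0.0, 0.015], "spin": 0.0, "gripper": 1.0}, {"xyz": [0.0, 0.0, 0.0], "spin": 0.0, "gripper": 1.0}])

```text
clock: 8.8
ee_pos: [0.5536, -0.2614, 0.1257]
tcp_rot: [-0.003, 0.646, 0.763, -0.0]
ft_force: [-0.5, 0.0, -0.6]
opening: 0.0004
```

```bash
python3 go.py -224 0 67 0; python3 -c "
from h import *
e=cap('side','s8.png');d=cap('wrist','w8.png')
cv2.imwrite('pics/c8.png',np.hstack([cv2.resize(e['image'][200:350,250:400],(400,400)),cv2.resize(d['image'][50:300,200:450],(400,400))]))"
```

```text
clock 8.8 F [-0.5  0.  -0.6] ee [ 0.5536 -0.2614  0.1257] a_w 99.52 open 0.0003582800102555877
winder now [-217.4    1.6] z 125.7 head 0.1
delta tool mm [-6.9  1.8 58.6] spin 0.1
```

View pics/c8.png

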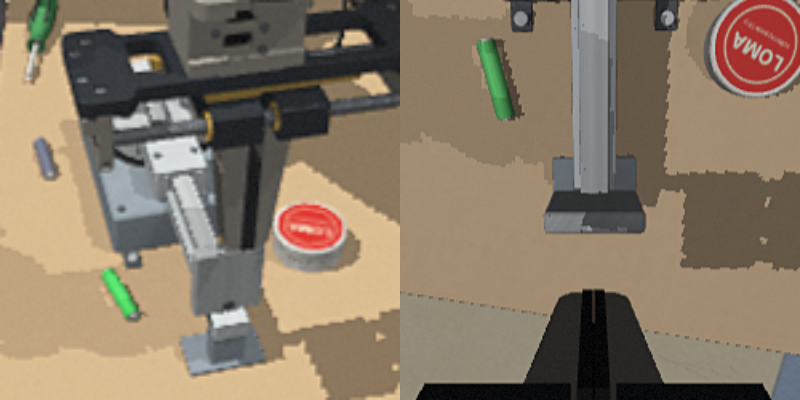

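Request:
jog_arm(moves=[{"xyz": [-0.007, 0.002, 0.0], "spin": 0.0, "gripper": 1.0}, {"xyz": [0.0, 0.0, 0.02], "spin": 0.0, "gripper": 1.0}, {"xyz": [0.0, 0.0, 0.02], "spin": 0.0, "gripper": 1.0}, {"xyz": [0.0, 0.0, 0.018], "spin": 0.0, "gripper": 1.0}, {"xyz": [0.0, 0.0, 0.0], "spin": 0.0, "gripper": 1.0}])

```text
clock: 9.32
ee_pos: [0.5573, -0.2695, 0.0692]
tcp_rot: [-0.002, 0.646, 0.763, -0.0]
ft_force: [-0.6, 0.8, -0.2]
opening: 0.0006
```

```bash
python3 go.py -206 0 66 0; python3 -c "
from h import *
e=cap('side','s9.png')
cv2.imwrite('pics/c9.png',cv2.resize(e['image'][200:350,250:400],(500,500)))"
```

```text
clock 9.32 F [-0.6  0.8 -0.2] ee [ 0.5573 -0.2695  0.0692] a_w 99.48 open 0.0005828884005102429
winder now [-226.    -0.7] z 69.2 head 0.0
delta tool mm [20.  -0.7  3.2] spin 0.0
```

View pics/c9.png

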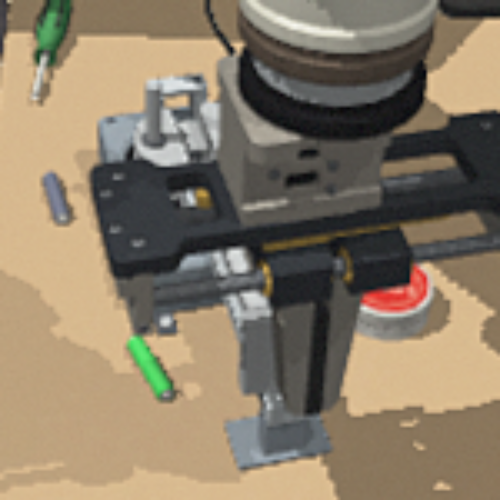

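Request:
jog_arm(moves=[{"xyz": [0.005, 0.0, 0.002], "spin": 0.0, "gripper": 1.0}, {"xyz": [0.005, 0.0, 0.0], "spin": 0.0, "gripper": 1.0}, {"xyz": [0.004, 0.0, 0.0], "spin": 0.0, "gripper": 1.0}, {"xyz": [0.004, 0.0, 0.0], "spin": 0.0, "gripper": 1.0}, {"xyz": [0.004, 0.0, 0.0], "spin": 0.0, "gripper": 1.0}, {"xyz": [0.004, 0.0, 0.0], "spin": 0.0, "gripper": 1.0}, {"xyz": [0.004, 0.0, 0.0], "spin": 0.0, "gripper": 1.0}])

```text
clock: 9.95
ee_pos: [0.5543, -0.2418, 0.0706]
tcp_rot: [0.002, 0.646, 0.763, -0.0]
ft_force: [1.1, -3.1, 2.4]
opening: 0.0004
```

```bash
python3 go.py -206 0 66 0; python3 -c "
from h import *
e=cap('wrist','wa.png')
cv2.imwrite('pics/ca.png',cv2.resize(e['image'][0:300,180:480],(600,600)))"
```

```text
clock 9.95 F [ 1.1 -3.1  2.4] ee [ 0.5543 -0.2418  0.0706] a_w 99.46 open 0.00043617492249589467
winder now [-198.2   -2.3] z 70.6 head 0.0
delta tool mm [-7.8 -2.3  4.7] spin 0.0
```

View pics/ca.png

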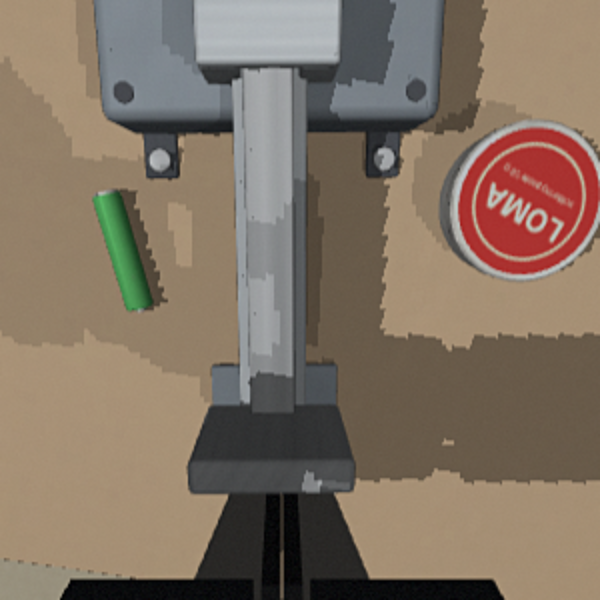

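Request:
jog_arm(moves=[{"xyz": [0.004, 0.0, 0.001], "spin": 0.0, "gripper": 1.0}, {"xyz": [0.004, 0.0, 0.001], "spin": 0.0, "gripper": 1.0}, {"xyz": [0.004, 0.0, 0.0], "spin": 0.0, "gripper": 1.0}, {"xyz": [0.004, 0.0, 0.0], "spin": 0.0, "gripper": 1.0}, {"xyz": [0.004, 0.0, 0.0], "spin": 0.0, "gripper": 1.0}, {"xyz": [0.004, 0.0, 0.0], "spin": 0.0, "gripper": 1.0}])

```text
clock: 10.5
ee_pos: [0.5506, -0.2184, 0.0688]
tcp_rot: [0.002, 0.646, 0.763, -0.0]
ft_force: [0.6, -5.3, 4.9]
opening: 0.0005
```

```bash
python3 go.py -100 0 66 0; python3 -c "
from h import *
e=cap('wrist','wb.png')
cv2.imwrite('pics/cb.png',cv2.resize(e['image'][0:300,180:480],(600,600)))"
```

```text
clock 10.5 F [ 0.6 -5.3  4.9] ee [ 0.5506 -0.2184  0.0688] a_w 99.45 open 0.0004720712871564819
winder now [-174.5   -2.5] z 68.8 head 0.0
delta tool mm [74.5 -2.5  2.6] spin 0.0
```

View pics/cb.png

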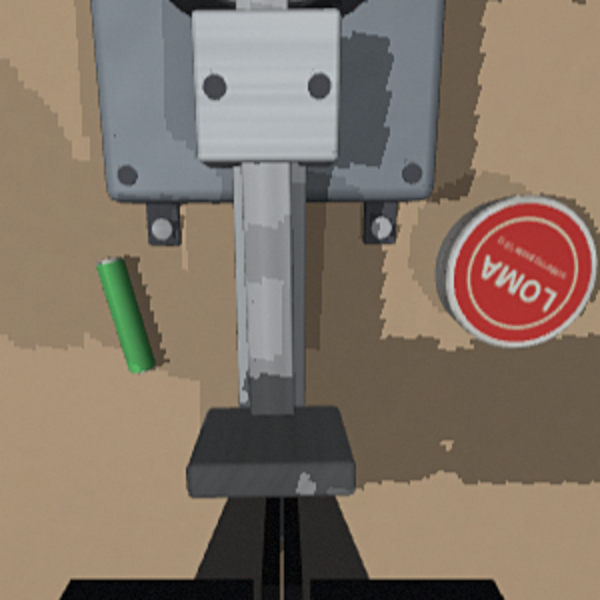

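Plate moves with the tool, and the bar's nose is in the slot. Continuing.

Request:
jog_arm(moves=[{"xyz": [0.004, 0.0, 0.0], "spin": 0.0, "gripper": 1.0}, {"xyz": [0.004, 0.0, 0.0], "spin": 0.0, "gripper": 1.0}, {"xyz": [0.004, 0.0, 0.0], "spin": 0.0, "gripper": 1.0}, {"xyz": [0.004, 0.0, 0.0], "spin": 0.0, "gripper": 1.0}, {"xyz": [0.004, 0.0, 0.0], "spin": 0.0, "gripper": 1.0}])

```text
clock: 10.97
ee_pos: [0.5471, -0.1986, 0.0685]
tcp_rot: [0.001, 0.646, 0.763, -0.0]
ft_force: [0.9, -4.9, 4.7]
opening: 0.0006
```

Request:
jog_arm(moves=[{"xyz": [0.004, 0.0, 0.0], "spin": 0.0, "gripper": 1.0}, {"xyz": [0.004, 0.0, 0.0], "spin": 0.0, "gripper": 1.0}, {"xyz": [0.004, 0.0, 0.0], "spin": 0.0, "gripper": 1.0}, {"xyz": [0.004, 0.0, 0.0], "spin": 0.0, "gripper": 1.0}, {"xyz": [0.004, 0.0, 0.0], "spin": 0.0, "gripper": 1.0}])

```text
clock: 11.38
ee_pos: [0.5438, -0.1788, 0.0685]
tcp_rot: [0.001, 0.646, 0.763, -0.0]
ft_force: [0.4, -5.6, 4.9]
opening: 0.0004
```

```bash
python3 go.py -100 0 66 0; python3 -c "
from h import *
e=cap('wrist','wc.png')
cv2.imwrite('pics/cc.png',cv2.resize(e['image'][0:300,180:480],(600,600)))"
```

```text
clock 11.38 F [ 0.4 -5.6  4.9] ee [ 0.5438 -0.1788  0.0685] a_w 99.45 open 0.0003840410692511808
winder now [-134.3   -2.3] z 68.5 head 0.0
delta tool mm [34.3 -2.3  2.4] spin 0.0
```

View pics/cc.png

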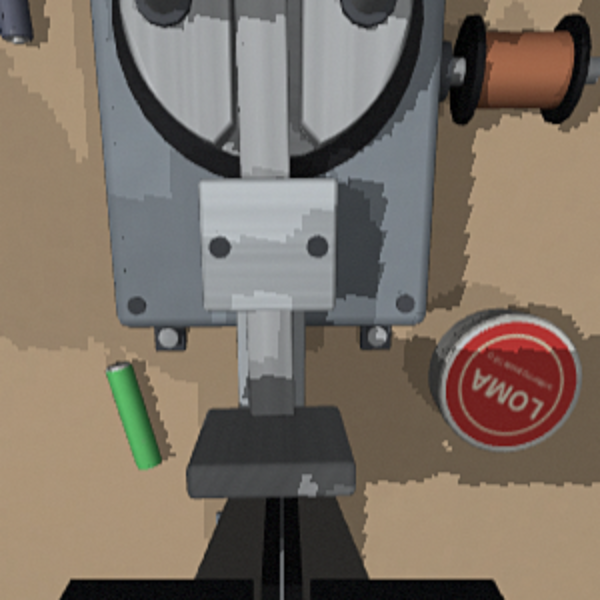

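Request:
jog_arm(moves=[{"xyz": [0.004, 0.0, 0.0], "spin": 0.0, "gripper": 1.0}, {"xyz": [0.004, 0.0, 0.0], "spin": 0.0, "gripper": 1.0}, {"xyz": [0.004, 0.0, 0.0], "spin": 0.0, "gripper": 1.0}, {"xyz": [0.004, 0.0, 0.0], "spin": 0.0, "gripper": 1.0}])

```text
clock: 11.77
ee_pos: [0.5409, -0.1629, 0.0682]
tcp_rot: [0.001, 0.646, 0.763, -0.0]
ft_force: [1.2, -4.9, 4.4]
opening: 0.0004
```

Request:
jog_arm(moves=[{"xyz": [0.004, 0.0, 0.0], "spin": 0.0, "gripper": 1.0}, {"xyz": [0.004, 0.0, 0.0], "spin": 0.0, "gripper": 1.0}, {"xyz": [0.003, 0.0, 0.0], "spin": 0.0, "gripper": 1.0}])

```text
clock: 12.02
ee_pos: [0.5391, -0.1519, 0.0682]
tcp_rot: [0.001, 0.646, 0.763, -0.0]
ft_force: [0.4, -5.7, 4.1]
opening: 0.0004
```

Request:
jog_arm(moves=[{"xyz": [0.002, 0.0, 0.0], "spin": 0.0, "gripper": 1.0}, {"xyz": [0.002, 0.0, 0.0], "spin": 0.0, "gripper": 1.0}])

```text
clock: 12.18
ee_pos: [0.5385, -0.148, 0.0682]
tcp_rot: [0.001, 0.646, 0.763, -0.0]
ft_force: [1.0, -6.2, 5.4]
opening: 0.0009
```

```bash
python3 go.py -100 0 66 0; python3 -c "
from h import *
e=cap('wrist','wd.png')
cv2.imwrite('pics/cd.png',cv2.resize(e['image'][0:300,180:480],(600,600)))"
```

```text
clock 12.18 F [ 1.  -6.2  5.4] ee [ 0.5385 -0.148   0.0682] a_w 99.47 open 0.0009266754312456976
winder now [-103.1   -2.1] z 68.2 head 0.0
delta tool mm [ 3.1 -2.1  2.2] spin 0.0
```

View pics/cd.png

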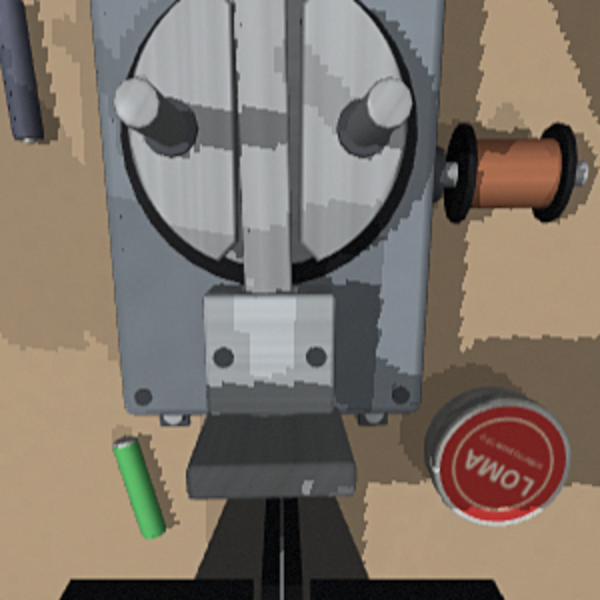

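Nearly home; 1 mm steps until the force rises.

Request:
jog_arm(moves=[{"xyz": [0.001, 0.0, 0.0], "spin": 0.0, "gripper": 1.0}, {"xyz": [0.001, 0.0, 0.0], "spin": 0.0, "gripper": 1.0}])

```text
clock: 12.4
ee_pos: [0.5381, -0.146, 0.068]
tcp_rot: [0.001, 0.646, 0.763, -0.0]
ft_force: [1.3, -5.5, 4.8]
opening: 0.0004
```

Request:
jog_arm(moves=[{"xyz": [0.001, 0.0, 0.0], "spin": 0.0, "gripper": 1.0}])

```text
clock: 12.48
ee_pos: [0.538, -0.1452, 0.0681]
tcp_rot: [0.001, 0.646, 0.763, -0.0]
ft_force: [0.6, -7.3, 5.8]
opening: 0.0004
```

Request:
jog_arm(moves=[{"xyz": [0.001, 0.0, 0.0], "spin": 0.0, "gripper": 1.0}])

```text
clock: 12.57
ee_pos: [0.538, -0.145, 0.0683]
tcp_rot: [0.002, 0.646, 0.763, -0.001]
ft_force: [1.4, -9.7, 3.8]
opening: 0.0006
```

Request:
jog_arm(moves=[{"xyz": [0.001, 0.0, 0.0], "spin": 0.0, "gripper": 1.0}])

```text
clock: 12.65
ee_pos: [0.5381, -0.1448, 0.0685]
tcp_rot: [0.002, 0.646, 0.763, -0.001]
ft_force: [2.8, -12.8, 3.1]
opening: 0.0003
```

Request:
jog_arm(moves=[{"xyz": [0.001, 0.0, 0.0], "spin": 0.0, "gripper": 1.0}])

```text
clock: 12.73
ee_pos: [0.5381, -0.1447, 0.0686]
tcp_rot: [0.003, 0.646, 0.763, -0.002]
ft_force: [2.2, -14.5, 2.6]
opening: 0.0002
```

```bash
python3 go.py -100 0 66 0; python3 -c "
from h import *
e=cap('wrist','we.png')
cv2.imwrite('pics/ce.png',cv2.resize(e['image'][50:300,200:450],(750,600)))"
```

```text
clock 12.73 F [  2.2 -14.5   2.6] ee [ 0.5381 -0.1447  0.0686] a_w 99.49 open 0.00017634388826162834
winder now [-99.7  -2.2] z 68.6 head 0.0
delta tool mm [-0.3 -2.2  2.5] spin 0.0
```

View pics/ce.png

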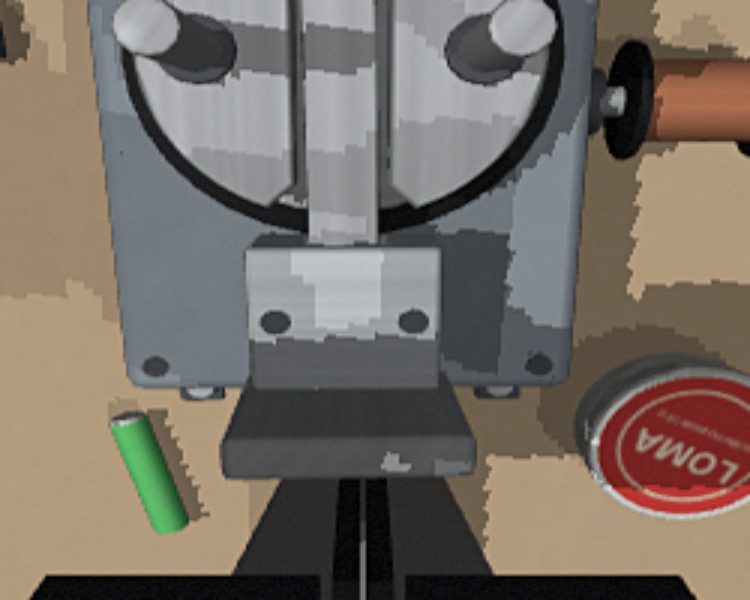

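Request:
jog_arm(moves=[{"xyz": [-0.006, 0.0, 0.0], "spin": 0.0, "gripper": 1.0}, {"xyz": [-0.01, 0.0, 0.0], "spin": 0.0, "gripper": 1.0}, {"xyz": [-0.01, 0.0, 0.0], "spin": 0.0, "gripper": 1.0}, {"xyz": [0.0, 0.0, -0.03], "spin": 0.0, "gripper": 1.0}, {"xyz": [0.0, 0.0, -0.03], "spin": 0.0, "gripper": 1.0}, {"xyz": [0.0, 0.0, -0.03], "spin": 0.0, "gripper": 1.0}, {"xyz": [0.0, 0.0, -0.03], "spin": 0.0, "gripper": 1.0}, {"xyz": [0.0, 0.0, -0.03], "spin": 0.0, "gripper": 1.0}, {"xyz": [0.0, 0.0, 0.0], "spin": 0.0, "gripper": 1.0}])

```text
clock: 13.53
ee_pos: [0.5441, -0.1687, 0.2241]
tcp_rot: [0.005, 0.646, 0.763, 0.001]
ft_force: [-0.7, 0.1, 1.1]
opening: 0.0002
```

```bash
python3 go.py -100 0 66 0; python3 -c "
from h import *
from fit import W
p=np.load('p.npy')
for n in('wrist','side'):
    e=cap(n,n+'_end.png'); im=e['image']
    u=proj(e,W(p,[[.06,0,.0495],[.06,0,.063],[-.08,0,.063],[-.08,.022,.0935],[-.08,-.022,.0935]]));print(n,u.round(1).tolist())
e=cap('side','sf.png');w=cap('wrist','wf.png')
cv2.imwrite('pics/cf.png',np.hstack([cv2.resize(e['image'][200:320,260:380],(400,400)),cv2.resize(w['image'][0:240,230:470],(400,400))]))"
```

```text
clock 13.53 F [-0.7  0.1  1.1] ee [ 0.5441 -0.1687  0.2241] a_w 99.46 open 0.0001678514912925192
winder now [-124.4   -4.2] z 224.1 head 0.0
delta tool mm [ 25.2  -5.5 157.9] spin 0.0
wrist [[314.4, -6.0], [314.3, -11.0], [315.0, 141.9], [291.8, 145.7], [337.6, 145.7]]
side [[302.7, 227.8], [302.7, 222.7], [318.2, 263.5], [306.9, 252.4], [330.0, 249.1]]
```

View pics/cf.png

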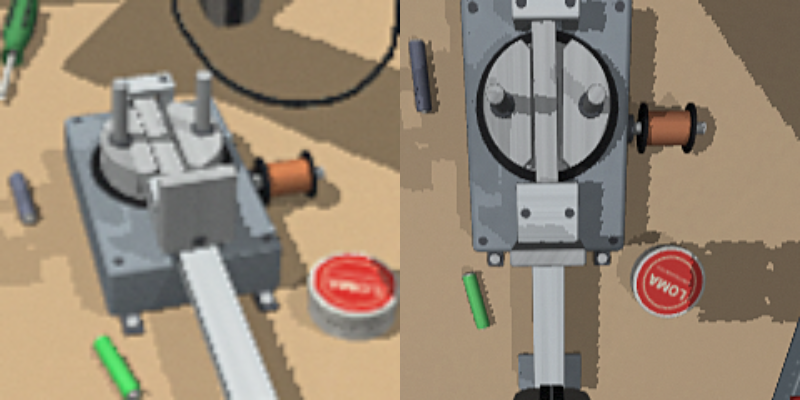

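View pics/side_end.png

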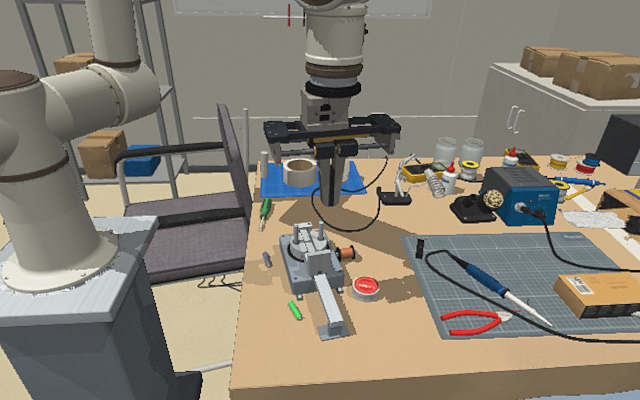

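```bash
python3 -c "
from h import *
print(r.finish_job())"
```

```text
the job is handed in; nothing more can be done
None
```

The shaft is locked, and the job was handed in about 13.7 s into the 48 s allowed. No verdict was reported back.

- **Disc:** with the fingers shut, I pushed the keeper-side pin about 77° anticlockwise until the slot lined up with the bar. The wrist picture showed it within 1–2°.
- **Bar:** I pushed the end plate about 100 mm. It stopped with the tool 99.7 mm behind the disc's axis, where a bar at home should put it. The push force rose from about 6 N to 14.5 N as the plate met the guide.
- **Last checks:** after backing off and lifting clear, the pictures showed the plate flush against the guide, the bar through the slot and under the keeper, and the force reading near zero. The tin, both cells, the screwdriver, the tape and the jar looked unmoved.
- **Small disagreements:**
  - The fitted winder pose was 1–2 mm off in some views.
  - The tool pushed the plate about 2 mm off its centre.
  - The nose tip itself is hidden by the keeper, so its final position is inferred from where the plate stopped.
- **Refused calls:** my first four move calls were rejected because their format was wrong. Nothing moved.

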